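# Set the mandrel stand's slide to the marked ring size

### The job

The customer's ring size is marked by the red stop on the mandrel sizing stand. With your fingertips press down the black thumb pad in the middle of the slide to free its brake and, with the pad held down, push the slide along its rods until it rests against the red stop; then let the pad spring up again so that the brake holds the slide there. Leave the ceramic cone, the brass gauge rings and the tilting bin undisturbed.

Things in the scene. Friction and masses are not known exactly. Their poses are not given: they have to be found in the camera images.
- gauge: Mandrel stand, fixed on the case's glass (z = 70 mm). Aluminium base plate 130 (x) x 360 (y) mm. Origin: centre of its underside, on the glass. Two 8 mm steel rods run along its y at x = -30 mm, 34 mm up, between end blocks 44 mm high; the tapered steel mandrel lies parallel at x = +35 mm, its thick end at +y in a grey post 60 mm high, its thin free end at -y. White scale strip on the -x edge.
- slide (a joint): Travel of the slide along the rods, m; grows towards the stand's +y (the mandrel's thick end, the red stop). Dark blue anodised carriage 44 (x) x 64 (y) mm, top 50 mm above the glass, with a dark fork (top 54 mm) over the mandrel. A sprung brake holds it against about 18 to 27 N; with the pad pressed 2 mm or more it runs freely (about 1 N).
- pad (a joint): How far the thumb pad is pressed down, m: 0 up (brake on), 0.005 fully down. It springs back by itself; it takes about 5 N to free the brake, 6 N to be fully down.
- pad_top (a point): Centre of the flat top of the black thumb pad in the middle of the slide, 62 mm above the glass when up. Pad 30 (x) x 56 (y) mm; a ridge 4 mm high crosses each y end, leaving a flat 40 mm long (y) for the fingertips. Nothing on the stand is higher than the fully pressed pad (56.5 mm) but the mandrel's post. Axes as the stand's.
- slide_face (a point): Centre of the slide's +y end face (the face that meets the stop), 45 mm above the glass, 32 mm beyond the middle of the pad along the stand's +y. Axes as the stand's.
- stop_face (a point): Centre of the -y face of the red stop (the face that the slide meets), 45 mm above the glass. A red block 44 (x) x 16 (y) mm, top 52 mm above the glass, locked on the rods by a brass thumbscrew: it does not give. The slide is at the stop when the two face points coincide. Axes as the stand's.
- cone: White ceramic ring cone, loose, 54 mm across the foot, 75 mm high, standing past the mandrel's thin end. Origin: centre of its foot. A bystander.
- ring_set: Brass gauge rings on a flat hoop, loose, about 110 mm across and 28 mm high, lying on the glass on the stand's +x side. Origin: centre of the hoop, on the glass. A bystander.
- bin (a joint): Tilt of the small black plastic bin on its two pins, rad: 0 upright, grows as it tips forward. It stands on the case to the left, about 75 mm high. A bystander.

How it is judged:
On the way, in this order (a step that is already met when the one before it is completed fails the run):
1. the thumb pad is pressed down, short of the stop (value of joint pad above 0.0015 m and y of slide_face in the frame of stop_face below -0.02 m), for 0.1 s.
2. the slide has come up to the red stop with the pad still pressed (value of joint pad above 0.001 m and y of slide_face in the frame of stop_face above -0.002 m), for 0.1 s.
At the end, for the whole second after the job is handed in: The slide's end face rests within 2 mm of the red stop, the thumb pad is up again (less than 0.8 mm down) so that the brake holds, the slide is still, and cone, gauge rings and bin are where they were (within 10 mm, 0.15 rad) (y of slide_face in the frame of stop_face above -0.002 m and value of joint pad below 0.0008 m and velocity of joint slide between -0.003 and 0.003 m/s and distance of each of cone, ring_set from where it was at the start of the episode below 0.01 m and value of joint bin below 0.15 rad); the robot touches nothing.
It fails at once if the slide is forced along with its brake on (moving faster than 8 mm/s with the pad up) (value of joint pad below 0.0004 m and (velocity of joint slide above 0.008 m/s or velocity of joint slide below -0.008 m/s)).
It fails at once if the ceramic cone is lifted, carried or knocked (distance of cone from where it was at the start of the episode above 0.01 m).
It fails at once if the gauge rings are lifted, carried or knocked (distance of ring_set from where it was at the start of the episode above 0.01 m).
It fails at once if the bin is tipped (value of joint bin above 0.15 rad).
It also fails if it takes over 40 s, if anything falls off the work surface, if the arm or the gripper's body presses on something with over 40 N, if the wrist force passes 120 N, or if a joint passes its speed limit or range.

### The arm

A 6-joint arm with a two-finger parallel gripper is mounted at the origin on the work surface. World frame = base frame: x ahead of the robot, y to its left, z up, the work surface at z = 0. Lengths are in m, angles in rad, forces in N, time in s.
With the tool pointing down it reaches from about 0.225 to 0.875 m from the base axis. Payload 3.4 kg.
Tool frame: the origin (TCP) lies on the centre line of the jaws, within the pads' length; the fingertips stand 17 mm ahead of it and the grasp point (between the pads) lies 2 mm behind it (manip.finger_overhang is the distance from the TCP to the fingertips, in m); y points along the fingers, x is the direction in which the jaws open and shut, and the axes are right-handed (so a half turn about y gives the same grasp; the last joint's range is limited). The gripper opens to 85 mm and grips with 20 to 120 N. Pads are 22 mm wide; open, the fingers measure 114 mm over their backs; the gripper's body (76 mm by 85 mm) begins 54 mm behind the grasp point. The pads swing forward as they close: fully open they stand 13 mm farther back than shut.
Start: joints at [-1.387, 0.276, 1.505, -0, 1.361, -0.121], TCP at [0.173, -0.549, 0.214] pointing down, gripper open.
Joint ranges: [-2.89, 2.89], [-0.75, 2.08], [0.22, 2.7], [-1.18, 4.32], [0.11, 2.71], [-2.7, 2.7]. Speed limits (rad/s): [2.57, 2.57, 3.14, 3.14, 3.14, 3.14].

### API

Orientations are given as a unit quaternion [w, x, y, z].
In Python, from rig import manip gives the robot as it stands.
- The arm moves only by the tool arm_command, never from a script. Its argument "commands" is a list of rows, each a list of 3 entries, a list of its own where there are three numbers: the finger opening in cm, from 0 to 8.54, then the shift along the world's x, y, z in cm, then the turn about the world's z in rad. A call has 1 to 12 rows; each row shifts and turns the commanded pose from where the row before left it; what a row does not reach is not made up. A row lasts 1/10 s, in which the tool goes at most 50 mm and 8.59 degrees, less where a joint would pass 70% of its speed; a pose out of reach is approached as far as the arm can. A call with a gripper value outside its range is refused whole. The fingers move at their own pace and stop on an object; "grip_force" is the grip in N (left out, the last holds). Time passes only in rows, so rows that do not move let the fingers close. It gives the time, the measured TCP pose, the force and the opening at its end, in the units of the state.
- manip.get_state(): the state, without advancing time (a new reading comes with each control period).
- manip.get_image(name): name is "scene" or "top"; returns a dict with "pixels" (480x640x3 uint8, red, green, blue), "range_z" (480x640 float32, m along the optical axis (not along the pixel's ray), 0 where there is no reading), "intrinsics" (3x3 intrinsics, pixels), "R" (3x3) and "t" (3): a world point X has camera coordinates R X + t. Camera axes: x right, y down, z forward; pixel columns grow to the right and rows downward; lengths in m; the calibration is good to about 2 mm. A picture is of the moment at which its call begins.
- manip.sign_off(): hands the job in, once; it reports no verdict.
The state is a dict: "clock": time; "qpos": joint angles; "qd": joint speeds; "effort": joint torques, N m; "position": TCP position; "ee_rot": TCP orientation; "contact_force": force on the tool from outside, world axes, zero at the start; "moment": the same for the moment, N m; "width": finger opening in m.
Only numpy, scipy, OpenCV 4.12 (cv2) and the standard library are available. Lean on these libraries where they do the work, as an engineer would, in place of code of your own. Each camera call takes 0.05 s, during which the arm holds its last target.

## Working session

There is one attempt and no reset: what is moved stays moved. The work goes in short steps, Python scripts to look and compute and a tool call to move; the robot and the scene stay as the last step left them, time stands still between calls to the robot, and variables do not carry over. Pictures are saved under pics/ and viewed, and the job is handed in when it is done.

Besides the shell and the picture viewer there is one more tool, called after ">>>" as name(argument=value, ...), one argument or row to a line, values as JSON. arm_command: Moves the arm, as the interface text tells. Its arguments: {"type":"object","properties":{"commands":{"type":"array"},"grip_force":{"type":"number"}},"required":["commands"]}

```bash
ls; mkdir -p pics; python3 - <<'E'
from rig import manip
import cv2,numpy as np
for n in("scene","top"):
    im=manip.get_image(n); cv2.imwrite(f"pics/{n}0.png",im["pixels"][:,:,::-1]); np.savez(f"pics/{n}0.npz",**im)
    print(n,im["intrinsics"].tolist(),np.round(im["R"],3).tolist(),im["t"])
print(manip.get_state(), manip.finger_overhang)
E
```

```text
pics
scene [[438.89861696284527, 0.0, 317.8758827550317], [0.0, 438.89861696284527, 244.48315009905562], [0.0, 0.0, 1.0]] [[-0.755, 0.656, -0.016], [0.383, 0.421, -0.822], [-0.532, -0.627, -0.569]] [ 0.40168706 -0.14989924  1.23176637]
top [[559.4480078560342, 0.0, 321.2796665022077], [0.0, 559.4480078560342, 235.36629908291098], [0.0, 0.0, 1.0]] [[-0.028, -0.999, -0.033], [-0.993, 0.032, -0.116], [0.117, 0.03, -0.993]] [0.12841998 0.60930177 1.24612755]
{'clock': 0.1, 'qpos': array([-1.38698619e+00,  2.76508257e-01,  1.50604142e+00, -1.65372432e-05,
        1.36071525e+00, -1.21004525e-01]), 'qd': array([ 0.00041225, -0.0016665 , -0.00560268, -0.00199388,  0.0007198 ,
       -0.00185677]), 'effort': array([ 1.98013753e-03, -4.17698193e+01, -2.46404296e+01, -1.67248108e-04,
        5.77434505e-03, -6.12142571e-06]), 'position': array([ 0.17245658, -0.54797767,  0.21292575]), 'ee_rot': array([ 0.57051432, -0.56971319,  0.418729  , -0.4178592 ]), 'contact_force': array([-0.47615034,  0.13399784, -0.0884373 ]), 'moment': array([-0.00648093,  0.03918728, -0.02875108]), 'width': 0.08488770362843213} 0.017
```

View pics/top0.png

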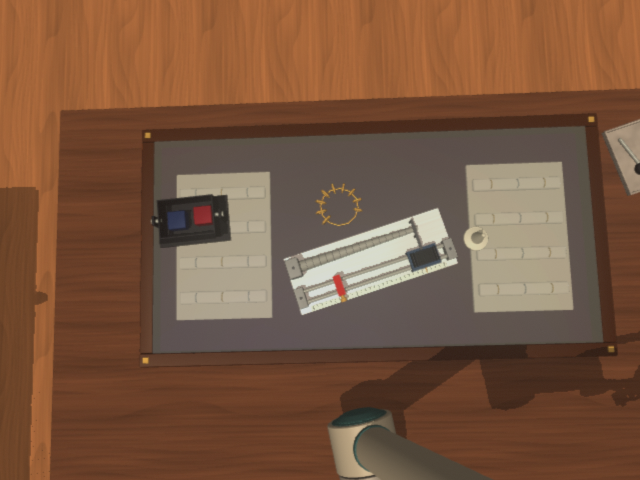

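View pics/scene0.png

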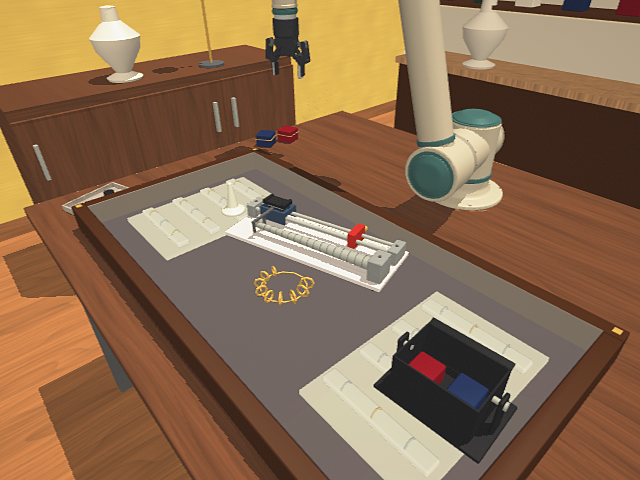

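The top view shows the slide with its black pad at about (424,257), the red stop at (340,286), the mandrel post at (293,267), the cone at (476,239), the rings at (339,205) and the bin at (193,220). I'll measure these next.

```bash
cat > h.py <<'E'
import cv2,numpy as np
def ray(im,uv,z):
    K,R,t=im["intrinsics"],im["R"],im["t"]
    uv=np.atleast_2d(uv).astype(float)
    d=np.linalg.inv(K)@np.c_[uv,np.ones(len(uv))].T
    d=(R.T@d); c=-R.T@t
    s=(z-c[2])/d[2]
    return (c[:,None]+d*s).T
def cloud(im):
    K,R,t=im["intrinsics"],im["R"],im["t"]
    v,u=np.mgrid[:480,:640]; Z=im["range_z"]
    P=np.stack([(u-K[0,2])/K[0,0]*Z,(v-K[1,2])/K[1,1]*Z,Z],-1)
    return (P-t)@R
E
python3 - <<'E'
from h import *
for n in("top","scene"):
    im=dict(np.load(f"pics/{n}0.npz")); P=cloud(im); px=im["pixels"].astype(int); r,g,b=px[...,0],px[...,1],px[...,2]
    V,U=np.mgrid[:480,:640]
    box=((U>270)&(U<470)&(V>200)&(V<325)) if n=="top" else ((U>220)&(U<415)&(V>180)&(V<295))
    print(n)
    red=box&(r>140)&(g<60)&(b<60)
    dark=box&(r<45)&(g<45)&(b<45)
    white=box&(r>200)&(g>200)&(b>200)
    for nm,m in(("red",red),("dark",dark),("white",white)):
        cs,_=cv2.findContours(m.astype(np.uint8),cv2.RETR_EXTERNAL,cv2.CHAIN_APPROX_NONE)
        for c in sorted(cs,key=cv2.contourArea)[-2:]:
            if cv2.contourArea(c)<15: continue
            rc=cv2.minAreaRect(c); k=np.zeros((480,640),np.uint8); cv2.drawContours(k,[c],-1,1,-1)
            q=P[(k>0)&m&(im["range_z"]>0)]
            print(nm,cv2.contourArea(c),np.round(rc[0],1),np.round(rc[1],1),rc[2],"cloud med",np.round(np.median(q,0),4),"z pct",np.round(np.percentile(q[:,2],[5,50,95]),4))
    # grow
    S=cv2.resize(im["pixels"][200:325,270:470] if n=="top" else im["pixels"][180:295,220:415],None,fx=4,fy=4,interpolation=cv2.INTER_CUBIC)
    cv2.imwrite(f"pics/{n}_crop.png",S[:,:,::-1])
# whole-stand: base rect from top
im=dict(np.load("pics/top0.npz"))
P=cloud(im); Z=P[...,2]
print("glass z",np.median(Z[300:340,400:450]), np.median(Z[150:200,400:450]))
E
```

```text
top
white 337.0 [350.9 240.1] [  5.1 100.3] 72.6459732055664 cloud med [0.5925 0.0524 0.084 ] z pct [0.0801 0.084  0.0878]
white 1265.0 [344.7 265.6] [ 16.1 111.2] 70.49755096435547 cloud med [0.5419 0.0523 0.0842] z pct [0.0802 0.0842 0.0882]
scene
red 214.5 [355.7 235.2] [13.2 26.3] 41.18592834472656 cloud med [0.5063 0.0793 0.1164] z pct [0.0972 0.1164 0.1237]
dark 55.0 [277.1 201.2] [27.6 10.7] 17.525569915771484 cloud med [ 0.5586 -0.0974  0.1313] z pct [0.1275 0.1313 0.1354]
white 254.5 [316.  233.1] [63.9  5.4] 18.434947967529297 cloud med [ 0.5237 -0.0087  0.0846] z pct [0.0832 0.0846 0.0861]
white 1097.0 [314.1 252.1] [183.1  42.5] 12.680383682250977 cloud med [6.036e-01 3.000e-04 8.440e-02] z pct [0.0827 0.0844 0.0861]
glass z 0.07009417301147855 0.07009674352580916
```

View pics/top_crop.png

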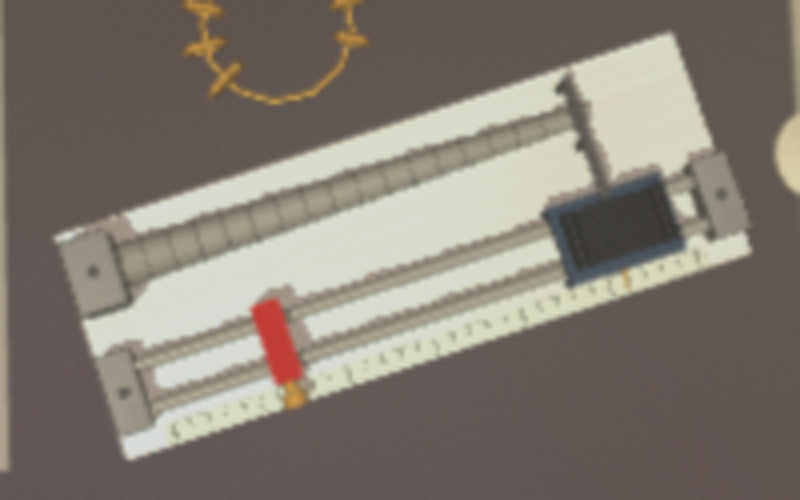

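View pics/scene_crop.png

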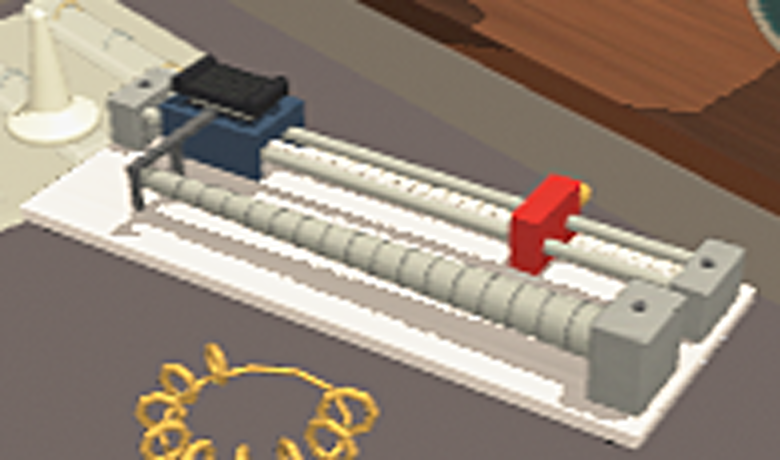

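The crops show the stand's white plate, the blue slide with its pad, and the red stop clearly. Now I'll convert the outlines to points at their known heights.

```bash
python3 - <<'E'
from h import *
im=dict(np.load("pics/top0.npz")); px=im["pixels"].astype(int); r,g,b=px[...,0],px[...,1],px[...,2]
f=lambda L:np.array(L)/4-0.375+[270,200]
base=ray(im,f([(675,32),(750,252),(128,460),(55,237)]),.084)
print(base[:,:2], base.mean(0),[np.linalg.norm(base[i]-base[(i+1)%4]) for i in range(4)])
V,U=np.mgrid[:480,:640]; box=(U>270)&(U<470)&(V>200)&(V<325)
# plate mask: bright or anything not glass -> hull
e=(base[0]-base[1]+base[3]-base[2]); ey=(base[3]-base[0]+base[2]-base[1])
ax=ey[:2]/np.linalg.norm(ey[:2]); print("y axis ang",np.arctan2(ax[1],ax[0]), "from x edge",np.arctan2(e[1],e[0])+np.pi/2)
o=base.mean(0)[:2]; xx=np.array([ax[1],-ax[0]])
loc=lambda p:np.round([[(q[:2]-o)@xx,(q[:2]-o)@ax] for q in p],4).tolist()
red=box&(r>1.7*g)&(r>1.7*b)&(r>120)
blue=box&(b>r*1.25)&(b>45)
dark=box&(np.max(px,2)<55)
for nm,m,z in(("red",red,.122),("blue",blue,.120),("dark",dark,.132)):
    m=cv2.morphologyEx(m.astype(np.uint8),cv2.MORPH_CLOSE,np.ones((3,3)))
    cs,_=cv2.findContours(m,cv2.RETR_EXTERNAL,cv2.CHAIN_APPROX_NONE)
    c=max(cs,key=cv2.contourArea); bx=cv2.boxPoints(cv2.minAreaRect(c)); p=ray(im,bx,z)
    print(nm,cv2.contourArea(c),np.round(bx,1).tolist(),np.round(p.mean(0),4),"size",[round(np.linalg.norm(p[i]-p[i+1]),4) for i in(0,1)]);print("  local",loc(p),loc([p.mean(0)]))
for nm,L,z in(("red",[(252,308),(278,298),(300,378),(275,386)],.122),("blue",[(547,215),(665,175),(687,243),(570,285)],.12),("pad",[(560,213),(655,180),(677,237),(580,268)],.132)):
    p=ray(im,f(L),z); print("hand",nm,p.mean(0),loc(p),loc([p.mean(0)]))
# scene view pad / red
im2=dict(np.load("pics/scene0.npz"))
g2=lambda L:np.array(L)/4-0.375+[220,180]
for nm,L,z in(("red",[(511,208),(555,175),(585,187),(543,220)],.122),("pad",[(172,82),(190,58),(288,82),(270,112)],.132)):
    p=ray(im2,g2(L),z); print("scene",nm,p.mean(0),loc(p),loc([p.mean(0)]))
P=cloud(im2); print(P[201-3:204,270:285:4,2])
for nm,uv,z in(("cone",(476,239),.07),("ring",(339,205),.07),("postcorner",f([(95,270)])[0],.13)):
    print(nm,ray(im,uv,z),loc(ray(im,uv,z)))
E
```

```text
[[ 0.6608408  -0.1515446 ]
 [ 0.53813933 -0.18583465]
 [ 0.43503237  0.15646361]
 [ 0.55786575  0.19387266]] [0.54796956 0.00323925 0.084     ] [np.float64(0.1274027516079016), np.float64(0.3574900644372269), np.float64(0.12840356866602892), np.float64(0.3604399291658388)]
y axis ang 1.8619427271812474 from x edge 1.8549085838008539
red 127.0 [[331.79998779296875, 276.3999938964844], [339.0, 274.0], [345.5, 293.5], [338.29998779296875, 295.8999938964844]] [0.4961 0.0738 0.122 ] size [np.float64(0.0161), np.float64(0.0434)]
  local [[-0.0078, 0.0906], [-0.0078, 0.0745], [-0.0512, 0.0745], [-0.0512, 0.0905]] [[-0.0295, 0.0825]]Traceback (most recent call last):
  File "<stdin>", line 18, in <module>
ValueError: max() iterable argument is empty
```

```bash
python3 - <<'E'
from h import *
im=dict(np.load("pics/top0.npz")); 
f=lambda L:np.array(L)/4-0.375+[270,200]
a=1.859; ax=np.array([np.cos(a),np.sin(a)]); xx=np.array([ax[1],-ax[0]]); o=np.array([.5480,.0032])
loc=lambda p:np.round([[(q[:2]-o)@xx,(q[:2]-o)@ax] for q in p],4).tolist()
for nm,L,z in(("red",[(252,308),(278,298),(300,378),(275,386)],.122),("blue",[(547,215),(665,175),(687,243),(570,285)],.12),("pad",[(560,213),(655,180),(677,237),(580,268)],.132)):
    p=ray(im,f(L),z); print("hand",nm,p.mean(0),loc(p),loc([p.mean(0)]))
im2=dict(np.load("pics/scene0.npz"))
g2=lambda L:np.array(L)/4-0.375+[220,180]
for nm,L,z in(("red",[(511,208),(555,175),(585,187),(543,220)],.122),("pad",[(172,82),(190,58),(288,82),(270,112)],.132)):
    p=ray(im2,g2(L),z); print("scene",nm,p.mean(0),loc(p),loc([p.mean(0)]))
P=cloud(im2); print(np.round(P[198:205,270:285:4,2],4))
for nm,uv,z in(("cone",(476,239),.07),("ring",(339,205),.07),("post",f([(95,270)])[0],.13)):
    print(nm,ray(im,uv,z),loc(ray(im,uv,z)))
print(im["pixels"][257,415:435].tolist())
from scipy.spatial.transform import Rotation as R
print(R.from_quat([-0.56971319,  0.418729  , -0.4178592,0.57051432]).as_matrix().round(3))
E
```

```text
hand red [0.49541902 0.0737703  0.122     ] [[-0.0091, 0.0891], [-0.0083, 0.0743], [-0.0521, 0.0766], [-0.0519, 0.0904]] [[-0.0304, 0.0826]]
hand blue [ 0.55001211 -0.10901333  0.12      ] [[-0.0111, -0.0754], [-0.0105, -0.1418], [-0.0483, -0.1407], [-0.05, -0.0748]] [[-0.03, -0.1082]]
hand pad [ 0.55173821 -0.10771142  0.132     ] [[-0.0127, -0.0806], [-0.0119, -0.1336], [-0.0438, -0.1345], [-0.0434, -0.081]] [[-0.0279, -0.1074]]
scene red [0.49312663 0.07367391 0.122     ] [[-0.0147, 0.0722], [-0.0522, 0.0761], [-0.0499, 0.0939], [-0.0135, 0.0904]] [[-0.0326, 0.0832]]
scene pad [ 0.54979518 -0.10882859  0.132     ] [[-0.0154, -0.135], [-0.0417, -0.1434], [-0.0471, -0.0819], [-0.0163, -0.0714]] [[-0.0301, -0.1079]]
[[0.1317 0.1337 0.1309 0.1335]
 [0.132  0.1323 0.1331 0.1322]
 [0.1324 0.1326 0.1328 0.1332]
 [0.1332 0.1322 0.1329 0.1323]
 [0.1333 0.1326 0.1318 0.1337]
 [0.1311 0.1327 0.1342 0.1342]
 [0.1279 0.1304 0.1337 0.1371]]
cone [[ 0.59006047 -0.23316541  0.07      ]] [[-0.0269, -0.2386]]
ring [[0.67649428 0.0674736  0.07      ]] [[0.1415, 0.0251]]
post [[0.53614453 0.16842786 0.13      ]] [[0.0356, 0.1618]]
[[60, 58, 54], [65, 62, 58], [64, 61, 54], [62, 61, 55], [62, 60, 55], [62, 60, 55], [63, 62, 57], [63, 61, 56], [64, 63, 57], [63, 61, 56], [63, 60, 55], [63, 61, 55], [63, 61, 56], [63, 61, 56], [63, 60, 55], [62, 59, 53], [63, 61, 56], [63, 59, 55], [63, 60, 55], [62, 59, 55]]
[[ 0.3   -0.     0.954]
 [-0.954  0.002  0.3  ]
 [-0.002 -1.     0.   ]]
```

The measurements agree with each other. The stop is 16×43.5 mm and the slide centre is at local (-30, -108) mm. The stop face is at local y ≈ +75 mm, so the travel is about 151 mm. The jaw axis is already within 0.02 rad of the stand's y. Next I close the fingers and move over the pad, which is at world (0.550, -0.109).

>>> arm_command(
  commands=[
    [0,[2.7,3.1,0],-0.017],
    [0,[2.7,3.1,0],0],
    [0,[2.7,3.1,0],0],
    [0,[2.7,3.1,0],0],
    [0,[2.7,3.1,0],0],
    [0,[2.7,3.1,0],0],
    [0,[2.7,3.1,0],0],
    [0,[2.7,3.1,0],0],
    [0,[2.7,3.1,0],0],
    [0,[2.7,3.1,0],0],
    [0,[2.7,3.1,0],0],
    [0,[0,0,0],0],
  ],
  grip_force=40,
)

```text
clock: 1.3
position: [0.472, -0.2036, 0.2133]
ee_rot: [0.569, -0.567, 0.422, -0.421]
contact_force: [-0.3, 0.6, -0.2]
width: -0.0001
```

>>> arm_command(
  commands=[
    [0,[2.6,3.2,0],0],
    [0,[2.6,3.2,0],0],
    [0,[2.6,3.1,0],0],
    [0,[0,0,-2.5],0],
    [0,[0,0,-1.5],0],
    [0,[0,0,0],0],
    [0,[0,0,0],0],
  ],
)

```text
clock: 2.0
position: [0.5473, -0.113, 0.1736]
ee_rot: [-0.566, 0.567, -0.423, 0.423]
contact_force: [-0.2, -0.0, 0.4]
width: 0.0003
```

```bash
python3 - <<'E'
from rig import manip
import cv2,numpy as np
for n in("scene","top"):
    im=manip.get_image(n); np.savez(f"pics/{n}1.npz",**im)
    p=im["pixels"][160:300,200:400] if n=="scene" else im["pixels"][180:330,270:470]
    cv2.imwrite(f"pics/{n}1.png",cv2.resize(p,None,fx=4,fy=4,interpolation=cv2.INTER_CUBIC)[:,:,::-1])
s=manip.get_state();print(s["position"],s["contact_force"],s["ee_rot"])
E
```

```text
[ 0.54797883 -0.11329989  0.17467705] [-0.13738344 -0.31974012  0.21200717] [ 0.56649717 -0.56624231  0.42275146 -0.42394788]
```

View pics/scene1.png

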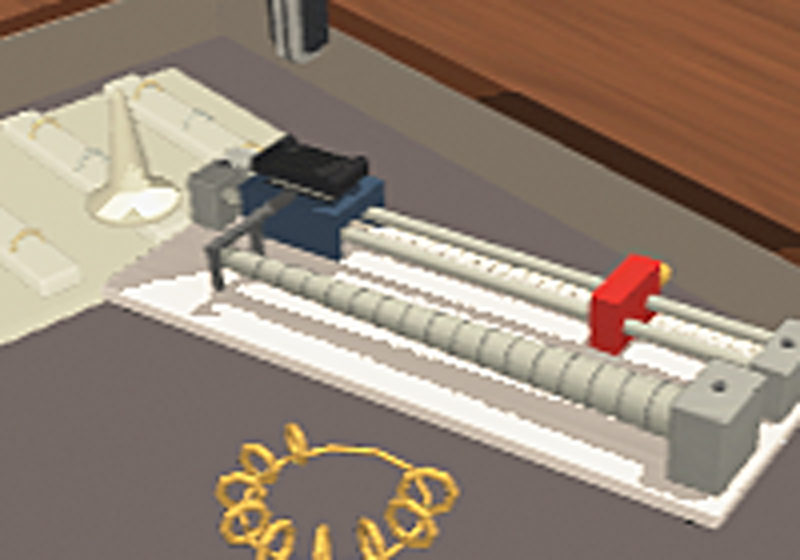

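View pics/top1.png

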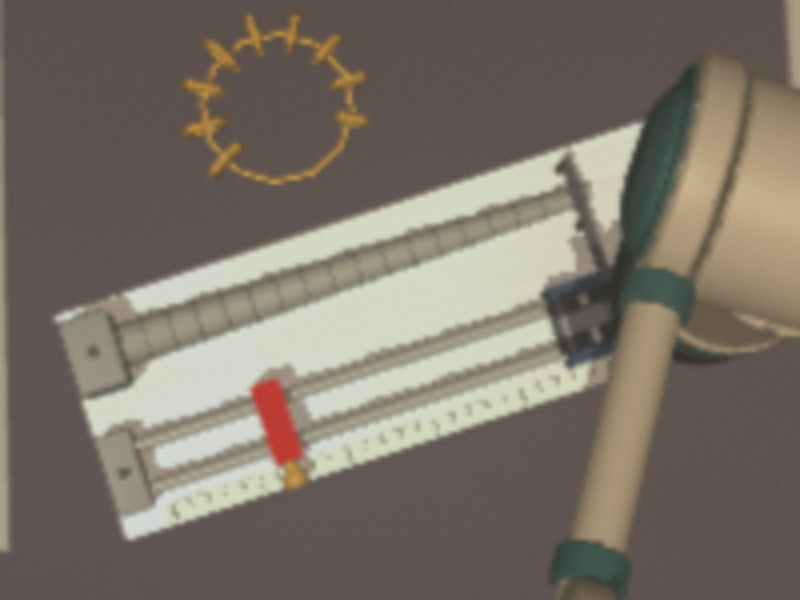

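```bash
python3 - <<'E'
from h import *
im=dict(np.load("pics/scene1.npz")); P=cloud(im)
for v in range(164,180,2): print(v,[np.round(P[v,u],3).tolist() for u in (269,273,277)])
for X in ([.548,-.113,.1577],[.548,-.113,.1747],[.548,-.113,.1747],[.55,-.109,.132]):
    c=im["R"]@X+im["t"]; q=im["intrinsics"]@c; print(q[:2]/q[2],c[2])
E
```

```text
164 [[0.559, -0.113, 0.217], [0.556, -0.103, 0.219], [0.549, -0.1, 0.218]]
166 [[0.559, -0.115, 0.212], [0.556, -0.104, 0.215], [0.55, -0.1, 0.214]]
168 [[0.559, -0.115, 0.207], [0.556, -0.104, 0.21], [0.55, -0.099, 0.21]]
170 [[0.56, -0.115, 0.203], [0.556, -0.106, 0.205], [0.549, -0.101, 0.205]]
172 [[0.56, -0.114, 0.199], [0.557, -0.105, 0.202], [1.016, 0.572, 0.584]]
174 [[0.415, -0.333, 0.071], [0.555, -0.108, 0.195], [0.545, -0.108, 0.192]]
176 [[0.422, -0.323, 0.071], [0.416, -0.314, 0.072], [0.405, -0.311, 0.07]]
178 [[0.426, -0.319, 0.068], [0.421, -0.307, 0.071], [0.413, -0.3, 0.07]]
[275.6394746  188.64961978] 0.9212171964270094
[275.06012375 181.32784115] 0.9115422126138177
[275.06012375 181.32784115] 0.9115422126138177
[276.85760882 200.41222834] 0.932271883684832
```

```bash
python3 - <<'E'
from h import *
from rig import manip
print([a for a in dir(manip) if a[0]!='_'])
im=dict(np.load("pics/scene0.npz")); P=cloud(im)
for v in range(60,82,3): print(v,[np.round(P[v,u],3).tolist() for u in (276,300,304)])
im=manip.get_image("scene"); P=cloud(im); np.savez("pics/scene2.npz",**im)
for v in range(164,194,2): print(v,[np.round(P[v,u],3).tolist() for u in (269,273,277)])
s=manip.get_state();print(s["position"],s["clock"],s["width"],s["qpos"])
E
```

```text
['MotionError', 'finger_overhang', 'get_image', 'get_state', 'sign_off']
60 [[0.181, -0.593, 0.286], [0.153, -0.511, 0.294], [0.164, -0.478, 0.3]]
63 [[0.184, -0.589, 0.278], [0.169, -0.491, 0.291], [0.164, -0.479, 0.292]]
66 [[0.186, -0.588, 0.27], [0.162, -0.5, 0.28], [-1.168, -2.121, -0.186]]
69 [[0.182, -0.594, 0.259], [0.166, -0.496, 0.273], [0.149, -0.497, 0.27]]
72 [[0.185, -0.592, 0.251], [0.162, -0.502, 0.263], [0.15, -0.497, 0.262]]
75 [[-0.331, -1.315, 0.03], [0.164, -0.499, 0.255], [-1.155, -2.109, -0.247]]
78 [[-0.34, -1.331, 0.011], [0.164, -0.499, 0.246], [-1.151, -2.105, -0.267]]
81 [[-0.335, -1.325, -0.002], [-1.097, -2.087, -0.276], [-1.169, -2.128, -0.297]]
164 [[0.559, -0.114, 0.216], [0.555, -0.106, 0.218], [0.549, -0.099, 0.219]]
166 [[0.559, -0.114, 0.212], [0.555, -0.106, 0.214], [0.55, -0.099, 0.214]]
168 [[0.559, -0.114, 0.208], [0.555, -0.106, 0.21], [0.55, -0.1, 0.21]]
170 [[0.56, -0.114, 0.204], [0.557, -0.104, 0.206], [0.55, -0.1, 0.205]]
172 [[0.56, -0.115, 0.199], [0.558, -0.103, 0.202], [0.55, -0.101, 0.201]]
174 [[0.415, -0.333, 0.071], [0.556, -0.10
[... 176 characters left out ...]
.071]]
180 [[0.437, -0.302, 0.072], [0.43, -0.295, 0.072], [0.42, -0.29, 0.07]]
182 [[0.443, -0.294, 0.071], [0.435, -0.288, 0.07], [0.429, -0.279, 0.072]]
184 [[0.45, -0.285, 0.071], [0.441, -0.28, 0.069], [0.435, -0.271, 0.071]]
186 [[0.457, -0.275, 0.072], [0.448, -0.27, 0.07], [0.443, -0.259, 0.072]]
188 [[0.464, -0.266, 0.072], [0.455, -0.261, 0.07], [0.448, -0.253, 0.071]]
190 [[0.469, -0.258, 0.071], [0.464, -0.248, 0.073], [0.454, -0.245, 0.071]]
192 [[0.474, -0.251, 0.07], [0.469, -0.242, 0.071], [0.461, -0.235, 0.071]]
[ 0.54805273 -0.11327133  0.17482597] 2.15 -3.7316138461240825e-05 [-3.28036973e-01  2.76298844e-01  1.60374038e+00 -1.56136152e-04
  1.25945940e+00  9.55790650e-01]
```

The depth readings put the fingertips at z ≈ 0.193, about 35 mm higher than the reported TCP implies. The xy position agrees. I'll descend in guarded steps with checks and rely on camera and force for the height.

>>> arm_command(
  commands=[
    [0,[0.2,0.4,-1.0],0],
    [0,[0,0,-1.0],0],
    [0,[0,0,0],0],
    [0,[0,0,0],0],
  ],
)

```text
clock: 2.55
position: [0.5491, -0.1084, 0.1531]
ee_rot: [-0.566, 0.567, -0.424, 0.423]
contact_force: [-0.3, -0.4, 0.3]
width: -0.0004
```

```bash
cat > look.py <<'E'
from h import *
from rig import manip
import sys
k=sys.argv[1]
im=manip.get_image("scene"); np.savez(f"pics/s{k}.npz",**im)
cv2.imwrite(f"pics/s{k}.png",cv2.resize(im["pixels"][140:290,210:410],None,fx=4,fy=4,interpolation=cv2.INTER_CUBIC)[:,:,::-1])
P=cloud(im)
for v in range(176,206,2): print(v,[np.round(P[v,u],3).tolist() for u in (270,274,278)])
s=manip.get_state();print(s["clock"],s["position"].round(4),s["contact_force"].round(2))
E
python3 look.py 3
```

```text
176 [[0.561, -0.11, 0.192], [0.557, -0.102, 0.194], [0.552, -0.096, 0.194]]
178 [[0.561, -0.111, 0.187], [0.557, -0.103, 0.189], [0.551, -0.097, 0.189]]
180 [[0.562, -0.11, 0.184], [0.558, -0.102, 0.185], [0.552, -0.097, 0.185]]
182 [[0.56, -0.114, 0.177], [0.558, -0.103, 0.18], [0.552, -0.097, 0.181]]
184 [[0.448, -0.283, 0.071], [0.558, -0.103, 0.176], [0.55, -0.1, 0.174]]
186 [[0.454, -0.275, 0.07], [0.447, -0.267, 0.071], [0.44, -0.259, 0.071]]
188 [[0.461, -0.265, 0.071], [0.454, -0.257, 0.071], [0.446, -0.252, 0.07]]
190 [[0.468, -0.256, 0.071], [0.461, -0.248, 0.072], [0.453, -0.242, 0.071]]
192 [[0.474, -0.246, 0.071], [0.467, -0.24, 0.071], [0.457, -0.236, 0.069]]
194 [[0.549, -0.134, 0.137], [0.473, -0.232, 0.071], [0.463, -0.228, 0.069]]
196 [[0.552, -0.131, 0.134], [0.544, -0.128, 0.133], [0.472, -0.217, 0.071]]
198 [[0.554, -0.128, 0.132], [0.55, -0.118, 0.134], [0.543, -0.114, 0.133]]
200 [[0.561, -0.118, 0.133], [0.555, -0.112, 0.134], [0.548, -0.108, 0.132]]
202 [[0.566, -0.112, 0.133], [0.557, -0.11, 0.131], [0.554, -0.099, 0.134]]
204 [[0.565, -0.113, 0.127], [0.565, -0.099, 0.133], [0.558, -0.095, 0.132]]
2.6 [ 0.5495 -0.1085  0.1535] [ 0.1   0.1  -0.27]
```

View pics/s3.png

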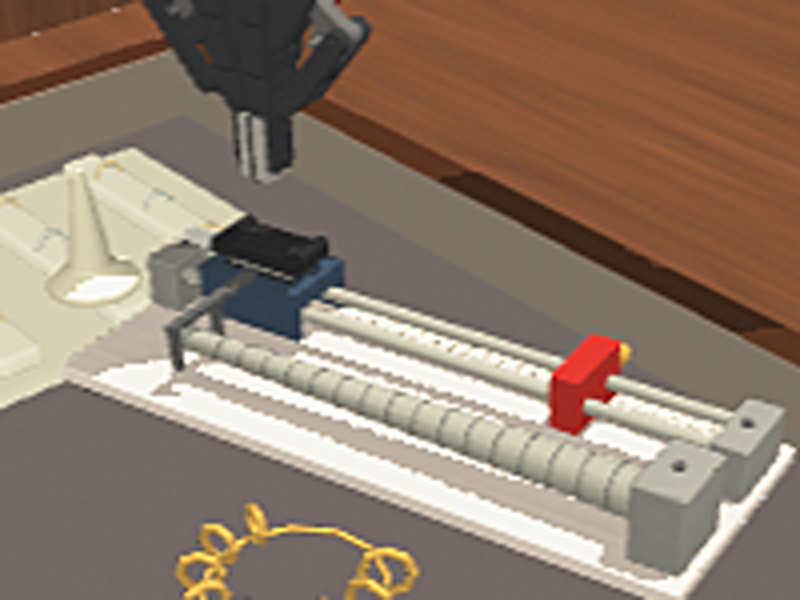

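The fingertips in the picture, at about crop (262,178), are still roughly 40 mm above the pad. This confirms the z offset. I'll go down another 30 mm, then feel for contact.

>>> arm_command(
  commands=[
    [0,[0,0,-1.2],0],
    [0,[0,0,-1.2],0],
    [0,[0,0,-0.5],0],
    [0,[0,0,0],0],
    [0,[0,0,0],0],
  ],
)

```text
clock: 3.1
position: [0.5496, -0.1085, 0.1245]
ee_rot: [-0.566, 0.567, -0.423, 0.423]
contact_force: [-0.6, 0.1, -0.2]
width: -0.0002
```

```bash
python3 look.py 4
```

```text
176 [[0.561, -0.11, 0.192], [0.559, -0.099, 0.195], [0.554, -0.092, 0.196]]
178 [[0.561, -0.111, 0.188], [0.558, -0.101, 0.19], [0.553, -0.094, 0.191]]
180 [[0.56, -0.113, 0.182], [0.561, -0.098, 0.188], [0.554, -0.093, 0.187]]
182 [[0.562, -0.111, 0.179], [0.558, -0.102, 0.18], [0.553, -0.096, 0.181]]
184 [[0.561, -0.113, 0.173], [0.559, -0.102, 0.176], [0.552, -0.097, 0.176]]
186 [[0.56, -0.115, 0.167], [0.559, -0.102, 0.172], [0.552, -0.098, 0.171]]
188 [[0.558, -0.118, 0.161], [0.558, -0.105, 0.166], [0.552, -0.098, 0.166]]
190 [[0.558, -0.119, 0.156], [0.559, -0.103, 0.162], [0.553, -0.097, 0.163]]
192 [[0.559, -0.119, 0.152], [0.561, -0.101, 0.159], [0.554, -0.097, 0.158]]
194 [[0.549, -0.135, 0.137], [0.559, -0.104, 0.153], [0.554, -0.096, 0.154]]
196 [[0.552, -0.13, 0.135], [0.558, -0.106, 0.147], [0.55, -0.103, 0.145]]
198 [[0.554, -0.129, 0.131], [0.55, -0.12, 0.133], [0.541, -0.118, 0.131]]
200 [[0.561, -0.119, 0.133], [0.555, -0.113, 0.133], [0.548, -0.108, 0.133]]
202 [[0.565, -0.113, 0.132], [0.56, -0.105, 0.133], [0.553, -0.101, 0.132]]
204 [[0.568, -0.109, 0.13], [0.564, -0.1, 0.133], [0.557, -0.096, 0.131]]
3.15 [ 0.5498 -0.1086  0.1248] [ 0.08 -0.32 -0.31]
```

View pics/s4.png

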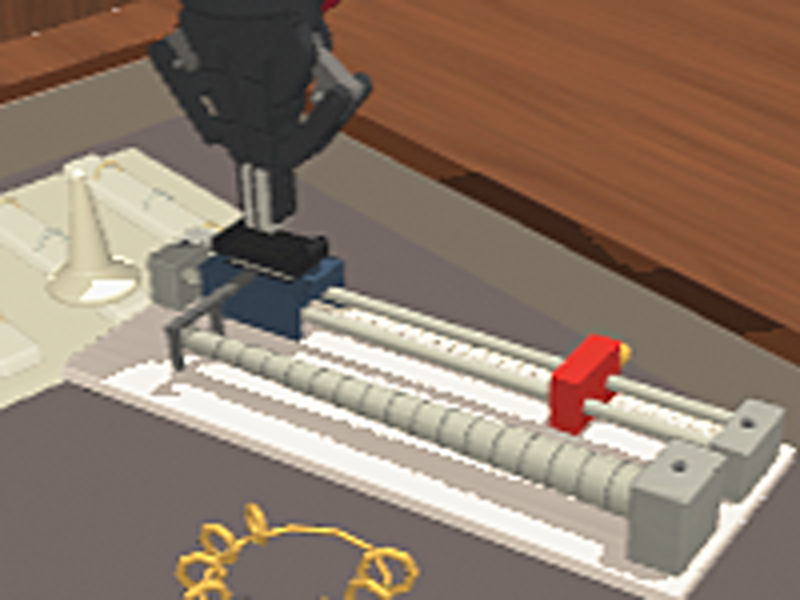

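The fingertips are at z ≈ 0.144, centred over the pad with about 12 mm left.

>>> arm_command(
  commands=[
    [0,[0,0,-0.5],0],
    [0,[0,0,-0.3],0],
    [0,[0,0,0],0],
    [0,[0,0,0],0],
  ],
)

```text
clock: 3.55
position: [0.5495, -0.1085, 0.1167]
ee_rot: [-0.566, 0.567, -0.423, 0.423]
contact_force: [-0.4, 0.8, -0.5]
width: -0.0003
```

>>> arm_command(
  commands=[
    [0,[0,0,-0.2],0],
    [0,[0,0,0],0],
    [0,[0,0,0],0],
  ],
)

```text
clock: 3.85
position: [0.5496, -0.1085, 0.1147]
ee_rot: [-0.566, 0.567, -0.423, 0.423]
contact_force: [0.2, -0.9, 0.3]
width: -0.0001
```

>>> arm_command(
  commands=[
    [0,[0,0,-0.1],0],
    [0,[0,0,0],0],
    [0,[0,0,0],0],
  ],
)

```text
clock: 4.15
position: [0.5498, -0.1086, 0.114]
ee_rot: [0.567, -0.566, 0.423, -0.423]
contact_force: [-0.2, 0.1, 2.1]
width: 0.0
```

>>> arm_command(
  commands=[
    [0,[0,0,-0.1],0],
    [0,[0,0,0],0],
    [0,[0,0,0],0],
  ],
)

```text
clock: 4.45
position: [0.5498, -0.1086, 0.1132]
ee_rot: [0.567, -0.566, 0.423, -0.423]
contact_force: [-1.2, 0.5, 5.3]
width: 0.0001
```

>>> arm_command(
  commands=[
    [0,[0,0,-0.1],0],
    [0,[0,0,0],0],
    [0,[0,0,0],0],
  ],
)

```text
clock: 4.75
position: [0.5498, -0.1086, 0.1121]
ee_rot: [0.567, -0.567, 0.423, -0.423]
contact_force: [-0.2, 0.1, 5.2]
width: 0.0001
```

>>> arm_command(
  commands=[
    [0,[0,0,-0.1],0],
    [0,[0,0,0],0],
    [0,[0,0,0],0],
  ],
)

```text
clock: 5.05
position: [0.5498, -0.1086, 0.1112]
ee_rot: [0.567, -0.567, 0.423, -0.423]
contact_force: [-0.8, 0.7, 5.1]
width: -0.0
```

>>> arm_command(
  commands=[
    [0,[0,0,-0.1],0],
    [0,[0,0,0],0],
    [0,[0,0,0],0],
  ],
)

```text
clock: 5.35
position: [0.5498, -0.1086, 0.1102]
ee_rot: [0.567, -0.567, 0.423, -0.423]
contact_force: [-0.8, 0.6, 5.5]
width: 0.0003
```

```bash
python3 look.py 5|tail -1
```

```text
5.4 [ 0.5498 -0.1087  0.1102] [-0.21  0.    5.24]
```

View pics/s5.png

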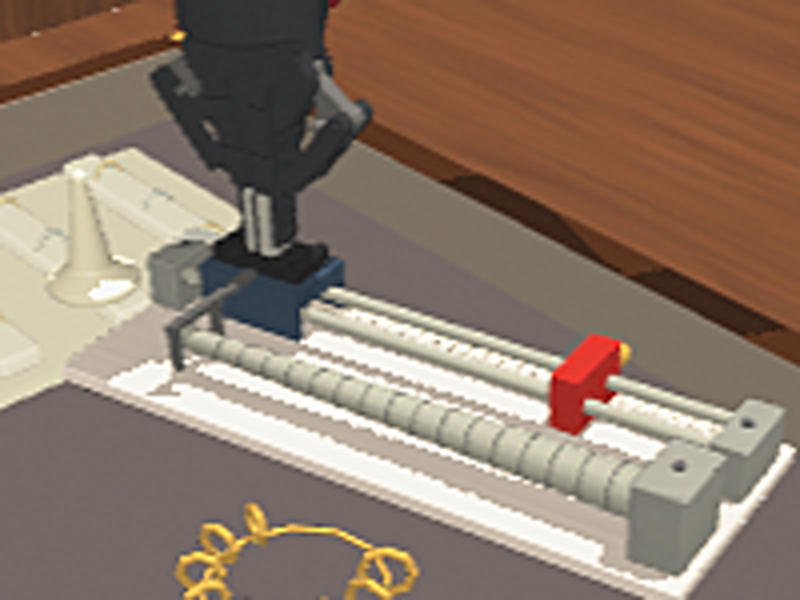

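The pad is pressed about 3.5 mm at 5.3 N, with the fingertips between the ridges. I'll push a short test along the stand's +y, direction (-0.284, 0.959).

>>> arm_command(
  commands=[
    [0,[-0.06,0.19,0],0],
    [0,[-0.08,0.29,0],0],
    [0,[-0.14,0.48,0],0],
    [0,[-0.14,0.48,0],0],
    [0,[-0.14,0.48,0],0],
    [0,[0,0,0],0],
    [0,[0,0,0],0],
  ],
)

```text
clock: 6.1
position: [0.544, -0.0892, 0.1102]
ee_rot: [0.567, -0.567, 0.423, -0.423]
contact_force: [-1.7, 0.4, 6.5]
width: -0.0001
```

```bash
python3 look.py 6|tail -1
```

```text
6.15 [ 0.544  -0.0893  0.1102] [-1.85  0.66  6.32]
```

View pics/s6.png

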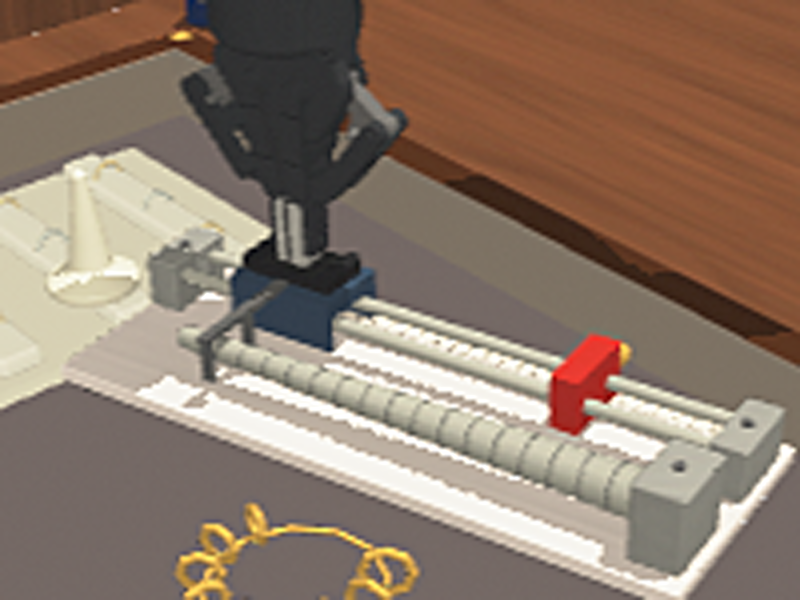

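The slide follows the fingers; it has moved 20 mm and about 131 mm remain. I'll push most of that now.

>>> arm_command(
  commands=[
    [0,[-0.15,0.48,0],0],
    [0,[-0.29,0.96,0],0],
    [0,[-0.29,0.96,0],0],
    [0,[-0.29,0.96,0],0],
    [0,[-0.29,0.96,0],0],
    [0,[-0.15,0.48,0],0],
    [0,[0,0,0],0],
    [0,[0,0,0],0],
  ],
)

```text
clock: 6.95
position: [0.5296, -0.0411, 0.1103]
ee_rot: [0.567, -0.566, 0.423, -0.423]
contact_force: [-1.3, 0.3, 5.7]
width: 0.0001
```

>>> arm_command(
  commands=[
    [0,[-0.15,0.48,0],0],
    [0,[-0.29,0.96,0],0],
    [0,[-0.29,0.96,0],0],
    [0,[-0.29,0.96,0],0],
    [0,[-0.29,0.96,0],0],
    [0,[-0.15,0.48,0],0],
    [0,[0,0,0],0],
    [0,[0,0,0],0],
  ],
)

```text
clock: 7.75
position: [0.5152, 0.007, 0.1103]
ee_rot: [0.567, -0.566, 0.423, -0.423]
contact_force: [-1.1, 0.3, 5.2]
width: -0.0003
```

```bash
python3 look.py 7|tail -1
```

```text
7.8 [0.5152 0.0069 0.1103] [-1.18 -0.14  6.19]
```

View pics/s7.png

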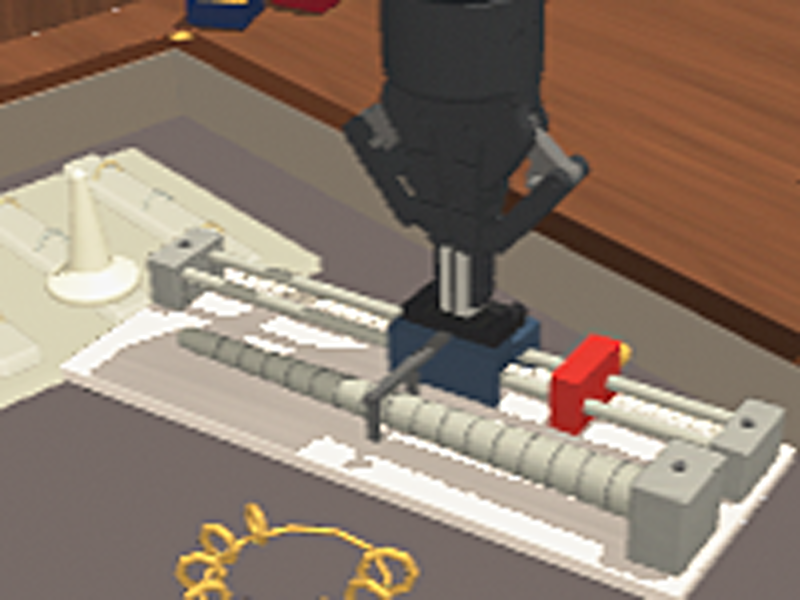

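About 30 mm is left and the slide is still moving freely. I'll go 25 mm, then creep up to contact.

>>> arm_command(
  commands=[
    [0,[-0.15,0.48,0],0],
    [0,[-0.15,0.48,0],0],
    [0,[-0.15,0.48,0],0],
    [0,[-0.15,0.48,0],0],
    [0,[-0.15,0.48,0],0],
    [0,[0,0,0],0],
    [0,[0,0,0],0],
  ],
)

```text
clock: 8.5
position: [0.508, 0.031, 0.1103]
ee_rot: [0.567, -0.566, 0.423, -0.424]
contact_force: [-0.3, 1.0, 5.5]
width: 0.0001
```

>>> arm_command(
  commands=[
    [0,[-0.06,0.19,0],0],
    [0,[0,0,0],0],
  ],
)

```text
clock: 8.7
position: [0.5075, 0.0326, 0.1104]
ee_rot: [0.567, -0.566, 0.422, -0.424]
contact_force: [0.0, 0.1, 6.1]
width: -0.0002
```

>>> arm_command(
  commands=[
    [0,[-0.06,0.19,0],0],
    [0,[0,0,0],0],
  ],
)

```text
clock: 8.9
position: [0.5069, 0.0345, 0.1104]
ee_rot: [0.567, -0.566, 0.422, -0.424]
contact_force: [0.3, 0.2, 5.0]
width: 0.0002
```

>>> arm_command(
  commands=[
    [0,[-0.03,0.1,0],0],
    [0,[0,0,0],0],
    [0,[0,0,0],0],
  ],
)

```text
clock: 9.2
position: [0.5067, 0.0353, 0.1104]
ee_rot: [0.567, -0.566, 0.422, -0.424]
contact_force: [-0.5, -0.1, 6.4]
width: 0.0001
```

```bash
python3 look.py 8|tail -1
```

```text
9.25 [0.5067 0.0353 0.1104] [0.14 0.87 5.48]
```

View pics/s8.png

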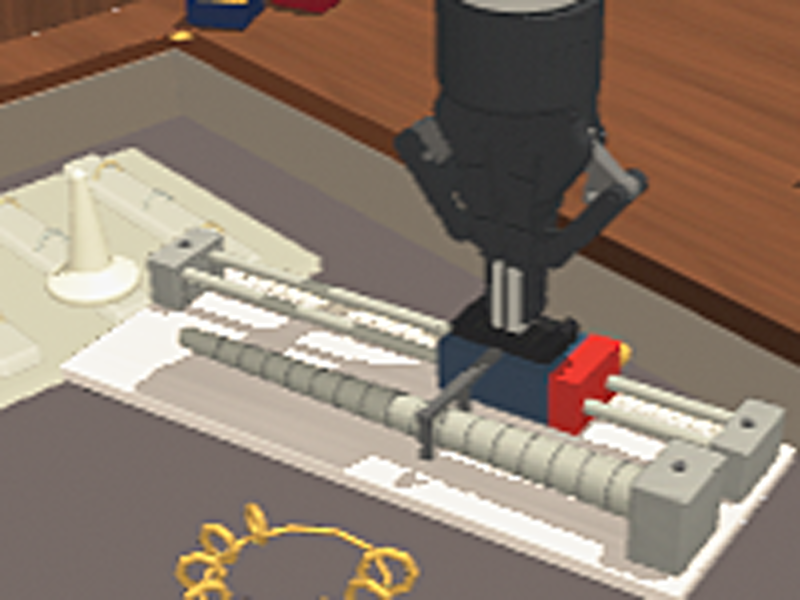

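The slide looks to be about at the stop, with no visible gap. No reaction force yet, so I continue in 1 mm steps until it shows.

>>> arm_command(
  commands=[
    [0,[-0.03,0.1,0],0],
    [0,[0,0,0],0],
    [0,[0,0,0],0],
  ],
)

```text
clock: 9.55
position: [0.5067, 0.0354, 0.1104]
ee_rot: [-0.567, 0.567, -0.422, 0.424]
contact_force: [0.1, -1.6, 6.4]
width: 0.0
```

>>> arm_command(
  commands=[
    [0,[-0.03,0.1,0],0],
    [0,[0,0,0],0],
    [0,[0,0,0],0],
  ],
)

```text
clock: 9.85
position: [0.5066, 0.0361, 0.1105]
ee_rot: [-0.567, 0.567, -0.421, 0.424]
contact_force: [0.3, -3.2, 5.5]
width: -0.0002
```

>>> arm_command(
  commands=[
    [0,[-0.03,0.1,0],0],
    [0,[0,0,0],0],
    [0,[0,0,0],0],
  ],
)

```text
clock: 10.15
position: [0.5064, 0.037, 0.1105]
ee_rot: [-0.567, 0.567, -0.421, 0.425]
contact_force: [1.4, -3.0, 5.4]
width: -0.0002
```

```bash
python3 look.py 9|tail -1
```

```text
10.2 [0.5064 0.0371 0.1106] [ 0.75 -3.2   5.86]
```

The reaction along the travel saturates at about 3 N, so the fingertips are now slipping on the pad. The travel was 150.2 mm against 151 mm measured, so the slide is on the stop. I'll lift straight up slowly.

>>> arm_command(
  commands=[
    [0,[0,0,0.2],0],
    [0,[0,0,0.2],0],
    [0,[0,0,0.2],0],
    [0,[0,0,0.4],0],
    [0,[0,0,1],0],
    [0,[0,0,2],0],
    [0,[0,0,3],0],
    [0,[0,0,3],0],
    [0,[0,0,0],0],
  ],
)

```text
clock: 11.1
position: [0.5077, 0.0385, 0.2144]
ee_rot: [0.568, -0.565, 0.42, -0.426]
contact_force: [0.4, 0.1, 0.1]
width: -0.0001
```

>>> arm_command(
  commands=[
    [0,[-3,-3,0],0],
    [0,[-3,-3,0],0],
    [0,[-3,-3,0],0],
    [0,[-3,-3,0],0],
    [0,[-3,-3,0],0],
    [0,[-2,-3,0],0],
    [0,[0,-3,0],0],
    [0,[0,0,0],0],
    [0,[0,0,0],0],
  ],
)

```text
clock: 12.0
position: [0.3345, -0.1714, 0.2094]
ee_rot: [0.566, -0.566, 0.424, -0.423]
contact_force: [0.3, 0.2, 0.0]
width: 0.0003
```

```bash
python3 look.py 10|tail -1; python3 - <<'E'
from h import *
from rig import manip
im=manip.get_image("top"); np.savez("pics/t10.npz",**im)
cv2.imwrite("pics/t10.png",cv2.resize(im["pixels"][190:325,270:470],None,fx=4,fy=4,interpolation=cv2.INTER_CUBIC)[:,:,::-1])
cv2.imwrite("pics/t10f.png",im["pixels"][:,:,::-1])
s=np.load("pics/s10.npz"); P=cloud(s); px=s["pixels"].astype(int)
V,U=np.mgrid[:480,:640]; m=(px.max(2)<45)&(U>318)&(U<358)&(V>205)&(V<235)
print("pad z",m.sum(),np.percentile(P[m][:,2],[10,25,50,75,90]).round(4))
for n,z in(("s",0),("t",0)):
    a=np.load("pics/scene0.npz" if n=="s" else "pics/top0.npz")["pixels"].astype(int); b=np.load(f"pics/{n}10.npz")["pixels"].astype(int)
    d=abs(a-b).max(2)>40
    for nm,bx in (("cone",(220,178,242,215) if n=="s" else (462,225,490,252)),("rings",(250,260,320,308) if n=="s" else (312,180,366,230)),("bin",(375,315,520,460) if n=="s" else (150,190,232,246))):
        print(n,nm,d[bx[1]:bx[3],bx[0]:bx[2]].sum())
E
```

```text
12.05 [ 0.3345 -0.1708  0.2094] [-0.29  0.85  0.04]
pad z 116 [0.1272 0.1287 0.1315 0.1331 0.1345]
s cone 0
s rings 12
s bin 0
t cone 0
t rings 0
t bin 0
```

View pics/s10.png

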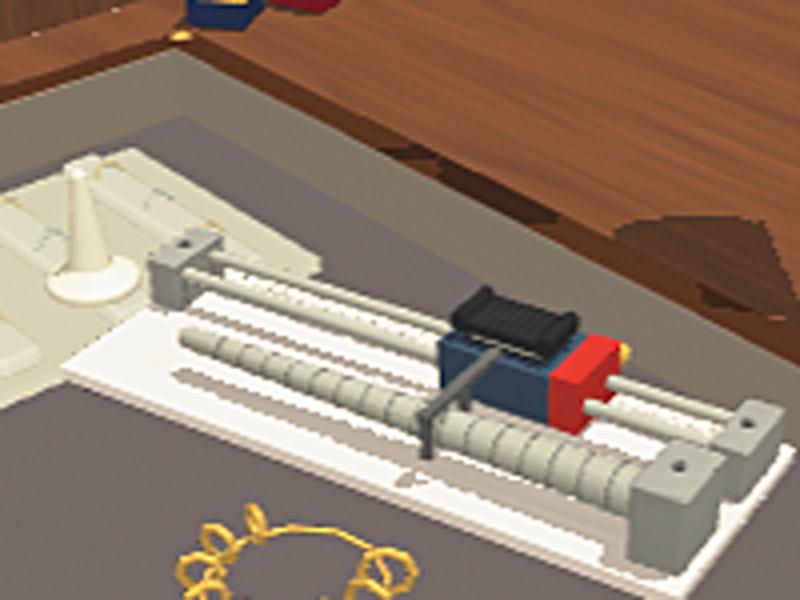

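View pics/t10.png

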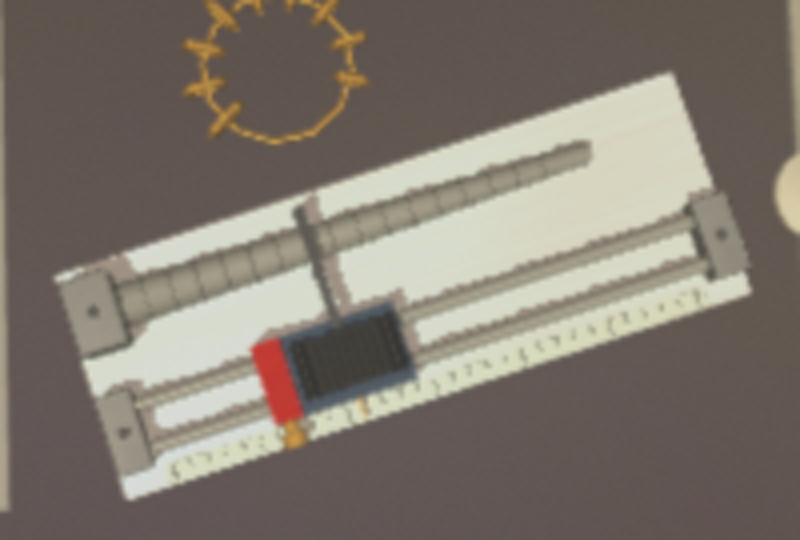

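Both views show the slide flush with the red stop (seam at about (283,370) in the top crop). The pad is up again at z ≈ 0.132, the bystanders haven't moved and the arm is clear. Handing in now.

```bash
python3 -c "
from rig import manip
print(manip.sign_off())"
```

```text
the job is handed in; nothing more can be done
None
```

The slide is resting against the red stop with the pad up and the brake on. I handed the job in at about 12 s of the 40 s allowed; no verdict is reported.

I pressed the pad about 3.5 mm with the closed fingertips (about 5.5 N), pushed the slide until it met the stop, and lifted straight off.

**Last checks:**
- **Slide position:** it travelled about 150 mm, against 151 mm measured from the cameras. The force against the push levelled off at about 3 N at the stop. Both cameras show no gap between slide and stop.
- **Pad:** its top is back at z ≈ 0.132 m, its unpressed height. The camera scatter is a few millimetres, so this does not by itself prove the 0.8 mm limit.
- **Cone, rings and bin:** they look unmoved in before-and-after pictures. The only difference was 12 pixels around the rings in the scene view, with none in the top view, which I put down to shadow.
- **Arm:** it is clear of everything, and its contact force readings are at noise level.

**One disagreement:** the fingertips sat about 35 mm higher than the reported tool position and the stated 17 mm overhang imply. I set the pressing height from the camera depth and the felt contact instead.

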